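# Unstack and pack the cover-slip boxes

## Task

Pack the three square cover-slip boxes into the grey caddy, one lying flat in each bay: first the one on top of the stack, then lay the stiff dark-grey spacer plate that was under it squarely on the pile of spare plates, then the square box that was under the plate; the square box lying on its own on the bench may go in at any time. Leave the oblong box and the timer where they are, and do not tip over any box or the plate.

Things in the scene. Friction and masses are not known exactly. Their poses are not given: they have to be found in the camera images.
- box_top_center (a point): flat square white plastic cover-slip box, 52 x 52 x 16 mm, about 40 g. Point: its centre, 8 mm above its underside; z up, x and y along its sides. At the start it lies on the middle of the spacer plate, underside 24 mm above the bench, sides parallel to the plate's within 0.06 rad; the plate passes under it along y, and beside it on its x sides there is free room down to the bench.
- box_low_center (a point): flat square white plastic cover-slip box, 52 x 52 x 16 mm, about 40 g. Point: its centre, 8 mm above its underside; z up, x and y along its sides. At the start it lies on the bench under one end of the spacer plate, centred 56 mm from the plate's centre along the plate's y (either end), parallel to it, and sticks out 8 mm on either side of the plate.
- box_loose_center (a point): flat square white plastic cover-slip box, 52 x 52 x 16 mm, about 40 g. Point: its centre, 8 mm above its underside; z up, x and y along its sides. At the start it lies alone on the bench, in a row (roughly along x) with the timer and the plate pile.
- plate_center (a point): flat stiff dark-grey plastic bar, 36 (x) x 140 (y) x 8 (z) mm, about 70 g, a small metal insert near each end. Point: its centre, 4 mm above its underside. At the start it bridges box_low and the oblong box, underside 16 mm above the bench, with box_top on its middle. Under its middle is a gap of about 60 mm or more between the two lower boxes, free down to the bench.
- pile_top (a point): centre of the top face of a pile of two more such plates, 36 (x) x 140 (y) mm, fixed to the bench; the top face is 16 mm above the bench; x across, y along the plates.
- oblong_center (a point): look-alike: oblong white plastic box, 72 (x) x 36 (y) x 16 mm with a blank label, not to be packed. Point: its centre. At the start it lies on the bench under the other end of the spacer plate, across it; it stays there.
- timer_center (a point): look-alike: white bench timer with display and buttons, 68 x 64 x 22 mm, not to be packed. Point: its centre, 11 mm above its underside.
- bay_1 (a point): end bay at the -y end of the grey caddy. Point: centre of the bay's inner floor, 4 mm above the bench. Each bay is 130 (x) x 66 (y) mm inside, walls 4 mm thick, their tops 18 mm above the inner floor; bays follow one another every 70 mm along y. The caddy is fixed and empty at the start.
- bay_2 (a point): middle bay of the grey caddy. Point: centre of the bay's inner floor, 4 mm above the bench. Each bay is 130 (x) x 66 (y) mm inside, walls 4 mm thick, their tops 18 mm above the inner floor; bays follow one another every 70 mm along y. The caddy is fixed and empty at the start.
- bay_3 (a point): end bay at the +y end of the grey caddy. Point: centre of the bay's inner floor, 4 mm above the bench. Each bay is 130 (x) x 66 (y) mm inside, walls 4 mm thick, their tops 18 mm above the inner floor; bays follow one another every 70 mm along y. The caddy is fixed and empty at the start.
There are look-alikes about, which are no part of the job. What is shaped like the part that bears plate_center but orange or purple is not meant. Leave any orange or yellow look-alike of the part that bears box_low_center alone.

How it is judged:
By the outcome, as a careful person would: the job done as asked, in the order asked, and still so for the second after the job is handed in, with the robot touching nothing.
It also fails if it takes over 96 s, if anything falls off the work surface, if the arm or the gripper's body presses on something with over 40 N, if the wrist force passes 120 N, or if a joint passes its speed limit or range.

## Robot

A 6-joint arm with a two-finger parallel gripper is mounted at the origin on a cart in front of the work surface, level with it; the furniture and walls round the work are solid. World frame = base frame: x ahead of the robot, y to its left, z up, the work surface at z = 0. Lengths are in mm, angles in degrees, forces in N, time in s.
With the tool pointing down it reaches from about 300 to 850 mm from the base axis. Payload 4.2 kg.
Tool frame: the origin (TCP) lies at the very end of the fingers, on their centre line; the grasp point (between the pads) lies 19 mm behind it (env.grasp_offset is the distance from the TCP to the grasp point, in mm); z points along the fingers, y is the line along which they close (so a half turn about z gives the same grasp; the last joint's range is limited). The gripper opens to 91 mm and grips with 3 to 60 N. Pads are 32 mm wide; open, the fingers measure 118 mm over their backs; the gripper's body (76 mm by 178 mm) begins 60 mm behind the grasp point.
Start: joints at [-73.854, 18.312, 89.639, -0, 72.044, -1.146], TCP at [170.916, -549.027, 213.976] pointing down, gripper open.
Joint ranges: [-177.97, 177.97], [-48.28, 115.42], [12.27, 149.76], [-77.06, 257.06], [2.81, 150.46], [-146.56, 146.56]. Speed limits (degrees/s): [147.25, 147.25, 180, 180, 180, 180].

## Interface

Orientations are given as [roll, pitch, yaw] about the fixed x, y, z axes, in that order (R = Rz(yaw) Ry(pitch) Rx(roll)).
In Python, from workcell import env gives the robot as it stands. The module is installed in compiled form; this text tells all that it offers.
- The arm moves only by the tool send_rows, never from a script. Its argument "motion" is a list of rows, each an object of numbers: "tx", "ty", "tz": the shift along the tool's x, y, z in units of 500 mm (1.0 is 500 mm); "rx", "ry", "rz": the turn, a rotation vector about the tool's x, y, z in units of 30 degrees (1.0 is 30 degrees); "gripper": the closure, from -1 (fully open) to 1 (shut). In form: [{"tx": .., "ty": .., "tz": .., "rx": .., "ry": .., "rz": .., "gripper": ..}, ...]. A call has 1 to 12 rows; each row shifts and turns the commanded pose from where the row before left it, along the tool's axes as they then stand; what a row does not reach is not made up. A row lasts 1/8 s, in which the tool goes at most 62.5 mm and 10.7 degrees, less where a joint would pass 70% of its speed; a pose out of reach is approached as far as the arm can. A call with a number of a shift or a turn outside -1 to 1 is refused whole. A call with a gripper value outside its range is refused whole. The fingers move at their own pace and stop on an object; "grip_force" is the grip in N (left out, the last holds). Time passes only in rows, so rows that do not move let the fingers close. It gives the time, the measured TCP pose, the force, the opening and the grip force at its end, in the units of the state.
- env.state(): the state, without advancing time (a new reading comes with each control period).
- env.grab_frame(name): name is "scene" or "top"; returns a dict with "frame" (400x640x3 uint8, red, green, blue), "vertical_fov" (degrees; the focal length in pixels is half the picture's height over the tangent of half this angle, whatever the lens; pixels are square), "cx", "cy" (the principal point, pixels), "k1" (the pictures are not rectified: a ray, as slopes to the right and down, at radius r is drawn at 1 + k1 r^2 times it, then the intrinsics apply), "rvec" (rotation vector, rad) and "tvec" (3), from world to camera coordinates, as OpenCV has them. Camera axes: x right, y down, z forward; pixel columns grow to the right and rows downward; lengths in mm; the calibration is good to about 2 mm. A picture is of the moment at which its call begins. There is no depth.
- env.job_done(): hands the job in; it is judged then, once.
The state is a dict: "time_s": time; "qpos": joint angles; "qvel": joint speeds; "effort": joint torques, N m; "ee_pos": TCP position; "ee_rot": TCP orientation; "force": force on the tool from outside, world axes, zero at the start; "torque": the same for the moment, N m; "gripper_width": finger opening in mm; "gripper_force": force on a finger pad.
Only numpy, scipy, OpenCV 4.12 (cv2) and the standard library are available. Lean on these libraries where they do the work, as an engineer would, in place of code of your own. Each camera call takes 0.05 s, during which the arm holds its last target. There are 200 camera calls.

## Working session

There is one attempt and no reset: what is moved stays moved. The work goes in short steps, Python scripts to look and compute and a tool call to move; the robot and the scene stay as the last step left them, time stands still between calls to the robot, and variables do not carry over. Pictures are saved under pics/ and viewed, at most 14 in all, crops included, and the job is handed in when it is done.

Besides the shell and the picture viewer there is one more tool, called by a JSON object that holds its "name" and its "arguments". send_rows: Moves the arm, as the interface text tells. Shifts and turns lie within -1 to 1; 1 stands for 500 mm of shift or 30 degrees of turn. Its arguments: {"type":"object","properties":{"motion":{"type":"array"},"grip_force":{"type":"number"}},"required":["motion"]}

```bash
mkdir -p pics
cat > h.py <<'E'
import numpy as np, cv2
from workcell import env
def cam(n):
    d=env.grab_frame(n); f=d["frame"]; h=f.shape[0]
    fl=h/2/np.tan(np.radians(d["vertical_fov"])/2)
    d["K"]=np.array([[fl,0,d["cx"]],[0,fl,d["cy"]],[0,0,1.]]); d["D"]=np.array([d["k1"],0,0,0.])
    d["R"]=cv2.Rodrigues(np.array(d["rvec"],float))[0]; d["t"]=np.array(d["tvec"],float).ravel()
    return d
def ray(d,px,z):
    p=cv2.undistortPoints(np.array(px,float).reshape(-1,1,2),d["K"],d["D"]).reshape(-1,2)
    r=np.c_[p,np.ones(len(p))]@d["R"]; c=-d["R"].T@d["t"]
    return c+r*((z-c[2])/r[:,2])[:,None]
def proj(d,P):
    return cv2.projectPoints(np.array(P,float).reshape(-1,3),d["R"],d["t"],d["K"],d["D"])[0].reshape(-1,2)
def save(d,name): cv2.imwrite("pics/"+name,d["frame"][:,:,::-1])
E
python3 - <<'E'
from h import *
for n in("scene","top"):
    d=cam(n); save(d,n+"0.png"); print(n,d["vertical_fov"],d["k1"],-d["R"].T@d["t"])
print(env.state(), env.grasp_offset)
E
```

```text
scene 42.73814191052878 -0.016910384790425684 [-333.69158538 -859.67781073  579.76484196]
top 48.13836148689794 -0.05237807298133127 [ 406.61770985  -16.85925031 1160.6559417 ]
{'time_s': 0.1, 'qpos': array([-7.38548598e+01,  1.83468413e+01,  8.96988049e+01, -1.16563640e-03,
        7.20433956e+01, -1.14433626e+00]), 'qvel': array([-0.01823135, -0.00609295, -0.14392675, -0.01021392,  0.15656468,
        0.04059552]), 'effort': array([ 6.88837408e-04, -4.13332844e+01, -2.32509041e+01,  7.29544088e-02,
        4.21546062e-02, -6.50552329e-05]), 'ee_pos': array([ 170.77556002, -548.58813286,  213.21988746]), 'ee_rot': array([-1.79910954e+02, -6.70184652e-04,  1.72898362e+01]), 'force': array([ 0.46375796, -0.01997235, -0.04712827]), 'torque': array([-0.03559452,  0.01232651, -0.00820764]), 'gripper_force': 0.0, 'gripper_width': 91.28829900560373} 18.8
```

View pics/scene0.png

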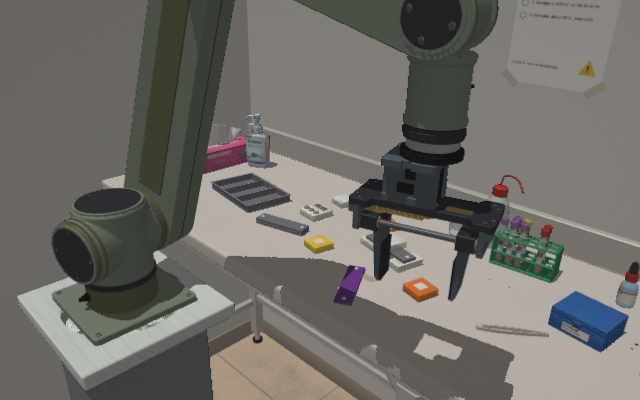

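View pics/top0.png

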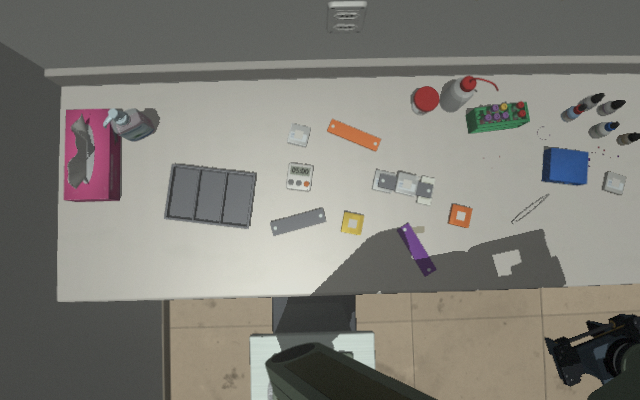

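The top view shows the caddy near (210,196), loose box (299,134), timer (300,177), pile (299,221) and stack around (404,184). The yellow, orange and purple items are decoys. Next I'll zoom in on the stack.

Run:
```python
from h import *
d=cam("top"); f=d["frame"]
a=cv2.resize(f[150:220,355:455],None,fx=7.9,fy=7.9,interpolation=cv2.INTER_CUBIC)
cv2.imwrite("pics/zs.png",a[:,:,::-1])
b=cv2.resize(f[110:245,155:335],None,fx=4.4,fy=4.4,interpolation=cv2.INTER_CUBIC)
cv2.imwrite("pics/zc.png",b[:,:,::-1])
hsv=cv2.cvtColor(f,cv2.COLOR_RGB2HSV); print(f[177,330],f[196,210],f[184,404],f[184,392],f[221,299],f[134,299],f[134,306],f[183,382])
```

```text
[192 191 181] [108 112 112] [185 186 178] [108 112 113] [119 122 124] [185 186 177] [161 165 162] [109 113 114]
```

View pics/zs.png

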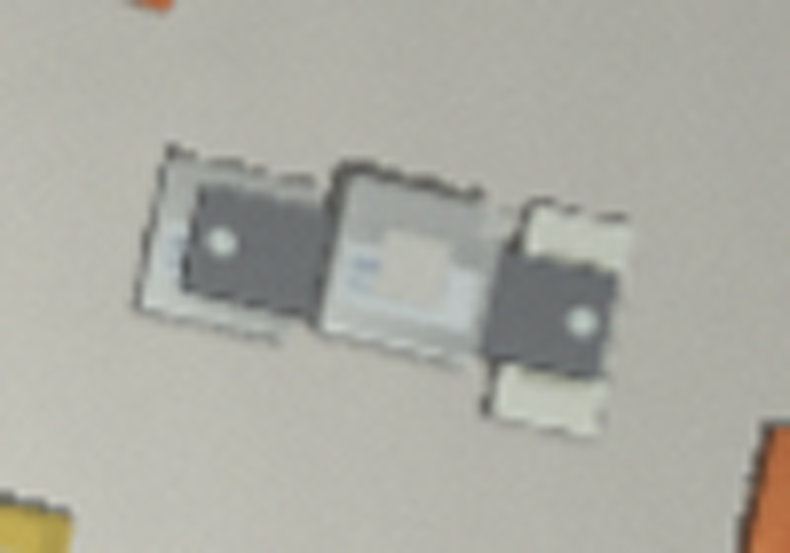

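View pics/zc.png

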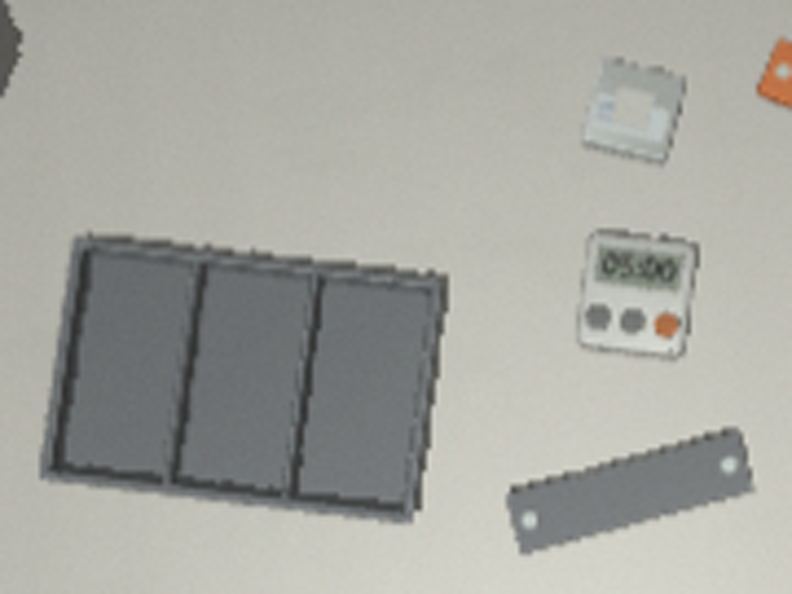

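Left end (+y) of the stack is the square low box, and the right end is the oblong one. The top box sits mid-plate at zoom (408,267), and the plate inserts are at (221,241) and (581,322). The caddy, loose box, timer and pile are all clear. Next I'll convert these to positions.

```bash
cat > pts.py <<'E'
from h import *
d=cam("top")
def zs(p,x0,y0,s): p=np.array(p,float); return (p+.5)/s-.5+[x0,y0]
def rep(n,px,z):
    w=ray(d,px,z)[:,:2]; (c,s,a)=cv2.minAreaRect(w.astype(np.float32)); print(n,"mean",w.mean(0).round(1),"rect",np.round(c,1),np.round(s,1),round(a,1))
    return w
S=lambda p:zs(p,355,150,7.9); C=lambda p:zs(p,155,110,4.4)
rep("plate",S([(200,183),(615,270),(605,378),(185,290)]),24)
w=rep("inserts",S([(221,241),(581,322)]),24); v=w[0]-w[1]; print(np.degrees(np.arctan2(v[1],v[0]))-90)
rep("top",S([(343,170),(500,205),(478,365),(322,330)]),40)
rep("low",S([(168,152),(140,310)]),16)
rep("oblong",S([(528,203),(630,222),(600,436),(492,410)]),16)
rep("loose",C([(605,60),(686,77),(665,163),(585,145)]),16)
rep("caddy",C([(77,238),(447,275),(410,520),(42,475)]),22)
w=rep("pile ins",C([(529,520),(729,465)]),16); v=w[0]-w[1]; print(np.degrees(np.arctan2(v[1],v[0]))-90)
rep("pile",C([(508,490),(740,428),(753,490),(524,553)]),16)
g=d["frame"].max(2)
for n,(x0,y0,x1,y1),z in(("caddy",(160,155,262,232),22),("pile",(266,200,332,240),16)):
    m=np.zeros_like(g); m[y0:y1,x0:x1]=(g[y0:y1,x0:x1]<145)
    cs=max(cv2.findContours(m,0,1)[0],key=cv2.contourArea); rep(n+" mask",cs.reshape(-1,2),z)
E
python3 pts.py
```

```text
plate mean [ 522.8 -250.7] rect [ 522.7 -251. ] [141.3  35.3] 76.6
inserts mean [ 522.3 -250.6] rect [ 522.3 -250.6] [119.9   0. ] -104.3
-14.298044291484103
top mean [ 525.2 -250.6] rect [ 525.2 -250.5] [51.6 55.4] 79.5
low mean [ 542. -172.] rect [ 542. -172.] [52.8  0. ] 167.8
oblong mean [ 509.9 -304.8] rect [ 509.4 -304.9] [36.3 71.2] 77.9
loose mean [662.1  18.6] rect [662.3  18.5] [49. 53.] 75.6
caddy mean [511.  249.9] rect [511.9 249.1] [218.4 143.7] 81.5
pile ins mean [437.6  27.8] rect [437.6  27.8] [120.2   0. ] 103.8
13.755766953278027
pile mean [438.9  26.4] rect [438.8  25.9] [ 37.7 139.6] 13.4
caddy mask mean [510.9 248.9] rect [511.7 249.3] [223.4 147.8] 81.7
pile mask mean [439.2  27.8] rect [439.6  27.4] [ 39.7 141.3] 13.6
```

```bash
cat > go.py <<'E'
# usage: go.py x y z yaw -> rotation (units, total) then shift in the rotated tool frame (units, total)
import sys; from h import *
def go(x,y,z,yaw,s=None):
    s=s or env.state(); dy=(yaw-s["ee_rot"][2]+180)%360-180
    a=np.radians(yaw); c,n=np.cos(a),np.sin(a); d=np.array([x,y,z])-s["ee_pos"]
    print("rz",round(-dy/30,3),"rows>=",int(np.ceil(abs(dy)/10.5)),"| tx %.4f ty %.4f tz %.4f"%((c*d[0]+n*d[1])/500,(n*d[0]-c*d[1])/500,-d[2]/500),"rows>=",int(np.ceil(np.linalg.norm(d)/50)),"| pose",s["ee_pos"].round(1),s["ee_rot"].round(1),"w",round(s["gripper_width"],1))
if __name__=="__main__": go(*map(float,sys.argv[1:5]))
E
python3 go.py 524 -250.6 120 77
```

```text
rz -1.99 rows>= 6 | tx 0.7399 ty 0.5541 tz 0.1869 rows>= 10 | pose [ 170.9 -548.7  213.4] [-179.9   -0.    17.3] w 91.1
```

{"name": "send_rows", "arguments": {"motion": [{"rz": -0.332,"gripper": -1},{"rz": -0.332,"gripper": -1},{"rz": -0.332,"gripper": -1},{"rz": -0.332,"gripper": -1},{"rz": -0.332,"gripper": -1},{"rz": -0.332,"gripper": -1}]}}

```text
invalid input at $.motion[0]: expected keys tx, ty, tz, rx, ry, rz, gripper
```

{"name": "send_rows", "arguments": {"motion": [{"tx": 0.074,"ty": 0.055,"tz": 0.018,"gripper": -1},{"tx": 0.074,"ty": 0.055,"tz": 0.018,"gripper": -1},{"tx": 0.074,"ty": 0.055,"tz": 0.018,"gripper": -1},{"tx": 0.074,"ty": 0.055,"tz": 0.018,"gripper": -1},{"tx": 0.074,"ty": 0.055,"tz": 0.018,"gripper": -1},{"tx": 0.074,"ty": 0.055,"tz": 0.018,"gripper": -1},{"tx": 0.074,"ty": 0.055,"tz": 0.018,"gripper": -1},{"tx": 0.074,"ty": 0.055,"tz": 0.018,"gripper": -1},{"tx": 0.074,"ty": 0.055,"tz": 0.018,"gripper": -1},{"tx": 0.074,"ty": 0.055,"tz": 0.018,"gripper": -1},{},{}]}}

```text
invalid input at $.motion[0]: expected keys tx, ty, tz, rx, ry, rz, gripper
```

```bash
python3 go.py 524 -250.6 26 77
python3 - <<'E'
from h import *
d=cam("scene"); P=proj(d,[[524,-250.6,40]])[0]; print(P,proj(d,[env.state()["ee_pos"]]))
x,y=P.astype(int)
f=d["frame"][y-70:y+50,x-80:x+80]; cv2.imwrite("pics/a.png",cv2.resize(f,None,fx=4.8,fy=4.8,interpolation=cv2.INTER_CUBIC)[:,:,::-1])
E
```

```text
rz -1.99 rows>= 6 | tx 0.7399 ty 0.5541 tz 0.3749 rows>= 10 | pose [ 170.9 -548.7  213.4] [-179.9   -0.    17.3] w 91.1
[391.4926435  238.65422263] [[417.33406967 283.25663953]]
```

View pics/a.png

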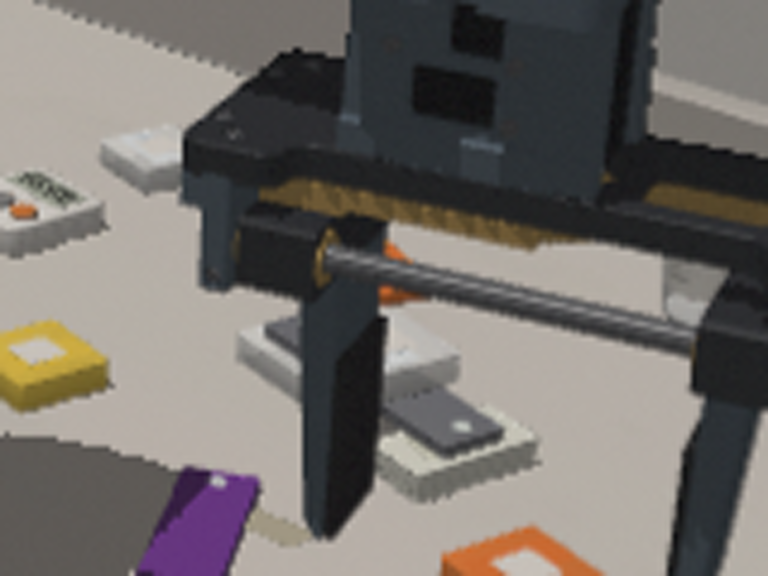

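All row keys are required, so the arm hasn't moved. The picture shows the stack behind the left finger, and the dark pads reach down to the fingertips.

{"name": "send_rows", "arguments": {"motion": [{"tx": 0,"ty": 0,"tz": 0,"rx": 0,"ry": 0,"rz": -0.332,"gripper": -1},{"tx": 0,"ty": 0,"tz": 0,"rx": 0,"ry": 0,"rz": -0.332,"gripper": -1},{"tx": 0,"ty": 0,"tz": 0,"rx": 0,"ry": 0,"rz": -0.332,"gripper": -1},{"tx": 0,"ty": 0,"tz": 0,"rx": 0,"ry": 0,"rz": -0.332,"gripper": -1},{"tx": 0,"ty": 0,"tz": 0,"rx": 0,"ry": 0,"rz": -0.332,"gripper": -1},{"tx": 0,"ty": 0,"tz": 0,"rx": 0,"ry": 0,"rz": -0.332,"gripper": -1}]}}

```text
time_s: 1.0
ee_pos: [170.9, -548.9, 213.8]
ee_rot: [-180.0, -0.0, 77.4]
force: [-0.6, 0.3, -0.6]
gripper_width: 91.3
gripper_force: 0.0
```

{"name": "send_rows", "arguments": {"motion": [{"tx": 0.074,"ty": 0.0555,"tz": 0.0187,"rx": 0,"ry": 0,"rz": 0,"gripper": -1},{"tx": 0.074,"ty": 0.0555,"tz": 0.0187,"rx": 0,"ry": 0,"rz": 0,"gripper": -1},{"tx": 0.074,"ty": 0.0555,"tz": 0.0187,"rx": 0,"ry": 0,"rz": 0,"gripper": -1},{"tx": 0.074,"ty": 0.0555,"tz": 0.0187,"rx": 0,"ry": 0,"rz": 0,"gripper": -1},{"tx": 0.074,"ty": 0.0555,"tz": 0.0187,"rx": 0,"ry": 0,"rz": 0,"gripper": -1},{"tx": 0.074,"ty": 0.0555,"tz": 0.0187,"rx": 0,"ry": 0,"rz": 0,"gripper": -1},{"tx": 0.074,"ty": 0.0555,"tz": 0.0187,"rx": 0,"ry": 0,"rz": 0,"gripper": -1},{"tx": 0.074,"ty": 0.0555,"tz": 0.0187,"rx": 0,"ry": 0,"rz": 0,"gripper": -1},{"tx": 0.074,"ty": 0.0555,"tz": 0.0187,"rx": 0,"ry": 0,"rz": 0,"gripper": -1},{"tx": 0.074,"ty": 0.0555,"tz": 0.0187,"rx": 0,"ry": 0,"rz": 0,"gripper": -1},{"tx": 0,"ty": 0,"tz": 0,"rx": 0,"ry": 0,"rz": 0,"gripper": -1},{"tx": 0,"ty": 0,"tz": 0,"rx": 0,"ry": 0,"rz": 0,"gripper": -1}]}}

```text
time_s: 2.5
ee_pos: [523.9, -250.7, 120.3]
ee_rot: [-180.0, 0.0, 77.1]
force: [0.1, -0.4, 0.2]
gripper_width: 91.3
gripper_force: 0.0
```

```bash
python3 go.py 524 -250.6 26 77
python3 - <<'E'
from h import *
d=cam("scene"); P=proj(d,[[524,-250.6,40]])[0]; print(P,proj(d,[env.state()["ee_pos"]]))
x,y=P.astype(int)
f=d["frame"][y-70:y+50,x-80:x+80]; cv2.imwrite("pics/b.png",cv2.resize(f,None,fx=4.8,fy=4.8,interpolation=cv2.INTER_CUBIC)[:,:,::-1])
E
```

```text
rz 0.003 rows>= 1 | tx 0.0003 ty 0.0002 tz 0.1887 rows>= 2 | pose [ 523.9 -250.7  120.3] [-180.     0.    77.1] w 91.3
[391.4926435  238.65422263] [[394.25786311 206.59797999]]
```

View pics/b.png

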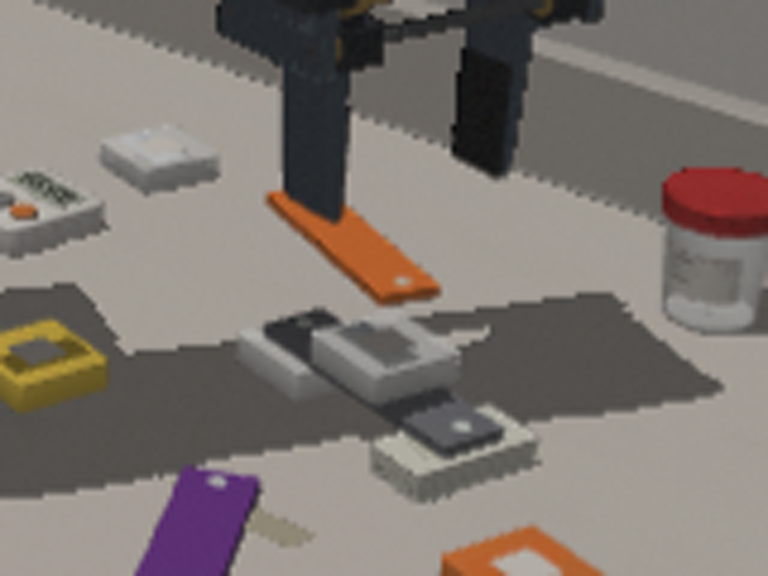

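The box on the stack is under the open gripper, with its top face at crop (387,348), close to the prediction. Descending and gripping.

{"name": "send_rows", "arguments": {"motion": [{"tx": 0,"ty": 0,"tz": 0.06,"rx": 0,"ry": 0,"rz": 0,"gripper": -1},{"tx": 0,"ty": 0,"tz": 0.06,"rx": 0,"ry": 0,"rz": 0,"gripper": -1},{"tx": 0,"ty": 0,"tz": 0.04,"rx": 0,"ry": 0,"rz": 0,"gripper": -1},{"tx": 0,"ty": 0,"tz": 0.028,"rx": 0,"ry": 0,"rz": 0,"gripper": -1},{"tx": 0,"ty": 0,"tz": 0,"rx": 0,"ry": 0,"rz": 0,"gripper": 0.1},{"tx": 0,"ty": 0,"tz": 0,"rx": 0,"ry": 0,"rz": 0,"gripper": 1},{"tx": 0,"ty": 0,"tz": 0,"rx": 0,"ry": 0,"rz": 0,"gripper": 1},{"tx": 0,"ty": 0,"tz": 0,"rx": 0,"ry": 0,"rz": 0,"gripper": 1},{"tx": 0,"ty": 0,"tz": 0,"rx": 0,"ry": 0,"rz": 0,"gripper": 1},{"tx": 0,"ty": 0,"tz": 0,"rx": 0,"ry": 0,"rz": 0,"gripper": 1}], "grip_force": 10}}

```text
time_s: 3.8
ee_pos: [524.6, -250.7, 27.0]
ee_rot: [179.9, 0.0, 77.1]
force: [-0.9, -1.1, 3.7]
gripper_width: 52.9
gripper_force: 9.9
```

{"name": "send_rows", "arguments": {"motion": [{"tx": 0,"ty": 0,"tz": -0.01,"rx": 0,"ry": 0,"rz": 0,"gripper": 1},{"tx": 0,"ty": 0,"tz": -0.03,"rx": 0,"ry": 0,"rz": 0,"gripper": 1},{"tx": 0,"ty": 0,"tz": -0.05,"rx": 0,"ry": 0,"rz": 0,"gripper": 1},{"tx": 0,"ty": 0,"tz": -0.05,"rx": 0,"ry": 0,"rz": 0,"gripper": 1},{"tx": 0,"ty": 0,"tz": -0.04,"rx": 0,"ry": 0,"rz": -0.09,"gripper": 1},{"tx": 0,"ty": 0,"tz": 0,"rx": 0,"ry": 0,"rz": -0.09,"gripper": 1},{"tx": 0,"ty": 0,"tz": 0,"rx": 0,"ry": 0,"rz": 0,"gripper": 1}], "grip_force": 15}}

```text
time_s: 4.68
ee_pos: [524.4, -250.7, 117.4]
ee_rot: [179.9, 0.0, 82.4]
force: [-0.1, 0.7, -1.3]
gripper_width: 51.9
gripper_force: 14.8
```

```bash
python3 go.py 502 180 70 82.5
python3 - <<'E'
from h import *
d=cam("top"); f=d["frame"]
a=cv2.resize(f[110:270,155:465],None,fx=2.5,fy=2.5,interpolation=cv2.INTER_CUBIC)
cv2.imwrite("pics/c.png",a[:,:,::-1])
E
```

```text
rz -0.003 rows>= 1 | tx 0.8481 ty -0.1569 tz 0.0949 rows>= 9 | pose [ 524.4 -250.7  117.4] [179.9   0.   82.4] w 51.9
```

View pics/c.png

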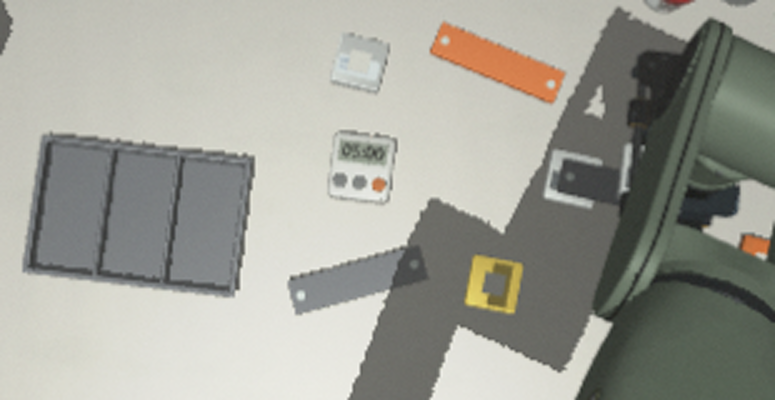

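The box is held (51.9 mm opening). The arm hides the rest of the stack, but the plate's left end looks undisturbed. Carrying to bay_1.

{"name": "send_rows", "arguments": {"motion": [{"tx": 0.085,"ty": -0.0157,"tz": 0,"rx": 0,"ry": 0,"rz": 0,"gripper": 1},{"tx": 0.085,"ty": -0.0157,"tz": 0,"rx": 0,"ry": 0,"rz": 0,"gripper": 1},{"tx": 0.085,"ty": -0.0157,"tz": 0,"rx": 0,"ry": 0,"rz": 0,"gripper": 1},{"tx": 0.085,"ty": -0.0157,"tz": 0,"rx": 0,"ry": 0,"rz": 0,"gripper": 1},{"tx": 0.085,"ty": -0.0157,"tz": 0,"rx": 0,"ry": 0,"rz": 0,"gripper": 1},{"tx": 0.085,"ty": -0.0157,"tz": 0,"rx": 0,"ry": 0,"rz": 0,"gripper": 1},{"tx": 0.085,"ty": -0.0157,"tz": 0,"rx": 0,"ry": 0,"rz": 0,"gripper": 1},{"tx": 0.085,"ty": -0.0157,"tz": 0,"rx": 0,"ry": 0,"rz": 0,"gripper": 1},{"tx": 0.085,"ty": -0.0157,"tz": 0,"rx": 0,"ry": 0,"rz": 0,"gripper": 1},{"tx": 0.083,"ty": -0.0157,"tz": 0,"rx": 0,"ry": 0,"rz": 0,"gripper": 1},{"tx": 0,"ty": 0,"tz": 0.09,"rx": 0,"ry": 0,"rz": 0,"gripper": 1},{"tx": 0,"ty": 0,"tz": 0,"rx": 0,"ry": 0,"rz": 0,"gripper": 1}]}}

```text
time_s: 6.22
ee_pos: [499.2, 179.5, 68.8]
ee_rot: [-179.6, 0.2, 82.5]
force: [0.6, -0.1, -0.2]
gripper_width: 52.5
gripper_force: 14.8
```

```bash
python3 go.py 502 180 7.5 82.5
python3 - <<'E'
from h import *
d=cam("scene"); x,y=proj(d,[[502,180,20]])[0].astype(int)
f=d["frame"][y-60:y+60,x-80:x+80]; cv2.imwrite("pics/d.png",cv2.resize(f,None,fx=4.8,fy=4.8,interpolation=cv2.INTER_CUBIC)[:,:,::-1])
E
```

```text
rz -0.0 rows>= 1 | tx 0.0016 ty 0.0054 tz 0.1227 rows>= 2 | pose [499.2 179.5  68.8] [-179.6    0.2   82.5] w 52.5
```

View pics/d.png

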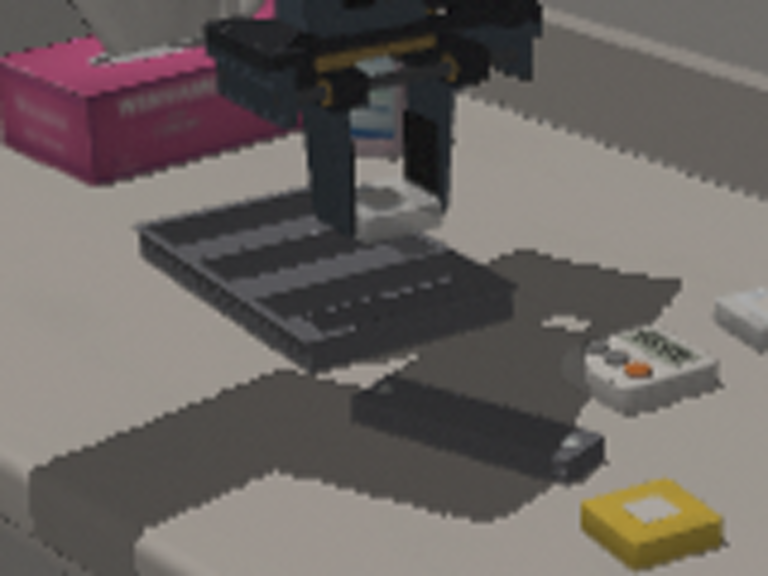

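The box hangs level over bay_1. Lowering it.

{"name": "send_rows", "arguments": {"motion": [{"tx": 0.0016,"ty": 0.005,"tz": 0.05,"rx": 0,"ry": 0,"rz": 0,"gripper": 1},{"tx": 0,"ty": 0,"tz": 0.03,"rx": 0,"ry": 0,"rz": 0,"gripper": 1},{"tx": 0,"ty": 0,"tz": 0.02,"rx": 0,"ry": 0,"rz": 0,"gripper": 1},{"tx": 0,"ty": 0,"tz": 0.012,"rx": 0,"ry": 0,"rz": 0,"gripper": 1},{"tx": 0,"ty": 0,"tz": 0.008,"rx": 0,"ry": 0,"rz": 0,"gripper": 1},{"tx": 0,"ty": 0,"tz": 0,"rx": 0,"ry": 0,"rz": 0,"gripper": 1},{"tx": 0,"ty": 0,"tz": 0,"rx": 0,"ry": 0,"rz": 0,"gripper": 1}]}}

```text
time_s: 7.15
ee_pos: [505.0, 180.6, 11.8]
ee_rot: [180.0, -0.0, 82.5]
force: [0.2, -0.9, 0.1]
gripper_width: 52.4
gripper_force: 14.8
```

{"name": "send_rows", "arguments": {"motion": [{"tx": 0,"ty": 0,"tz": 0.005,"rx": 0,"ry": 0,"rz": 0,"gripper": 1},{"tx": 0,"ty": 0,"tz": 0.004,"rx": 0,"ry": 0,"rz": 0,"gripper": 1},{"tx": 0,"ty": 0,"tz": 0,"rx": 0,"ry": 0,"rz": 0,"gripper": 1},{"tx": 0,"ty": 0,"tz": 0,"rx": 0,"ry": 0,"rz": 0,"gripper": 1}]}}

```text
time_s: 7.65
ee_pos: [504.8, 180.5, 7.0]
ee_rot: [180.0, -0.0, 82.4]
force: [0.2, 0.8, 1.3]
gripper_width: 52.0
gripper_force: 14.8
```

{"name": "send_rows", "arguments": {"motion": [{"tx": 0,"ty": 0,"tz": 0,"rx": 0,"ry": 0,"rz": 0,"gripper": -0.6},{"tx": 0,"ty": 0,"tz": 0,"rx": 0,"ry": 0,"rz": 0,"gripper": -0.6},{"tx": 0,"ty": 0,"tz": 0,"rx": 0,"ry": 0,"rz": 0,"gripper": -0.6},{"tx": 0,"ty": 0,"tz": -0.05,"rx": 0,"ry": 0,"rz": 0,"gripper": -0.6},{"tx": 0,"ty": 0,"tz": -0.1,"rx": 0,"ry": 0,"rz": 0,"gripper": -0.6},{"tx": 0,"ty": 0,"tz": -0.1,"rx": 0,"ry": 0,"rz": 0,"gripper": -0.6},{"tx": 0,"ty": 0,"tz": 0,"rx": 0,"ry": 0,"rz": 0,"gripper": -0.6}]}}

```text
time_s: 8.52
ee_pos: [507.4, 181.4, 136.0]
ee_rot: [179.5, -0.2, 82.5]
force: [-0.2, -0.1, -1.0]
gripper_width: 73.1
gripper_force: 0.0
```

```bash
python3 go.py 522.5 -250.6 120 75.7
```

```text
rz 0.225 rows>= 1 | tx -0.8298 ty 0.2426 tz 0.0320 rows>= 9 | pose [507.4 181.4 136. ] [179.5  -0.2  82.5] w 73.1
```

Run:
```python
from h import *
d=cam("top"); f=d["frame"]
a=cv2.resize(f[150:220,355:455],None,fx=7.9,fy=7.9,interpolation=cv2.INTER_CUBIC)
cv2.imwrite("pics/e.png",a[:,:,::-1])
```

```text
(no output)
```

View pics/e.png

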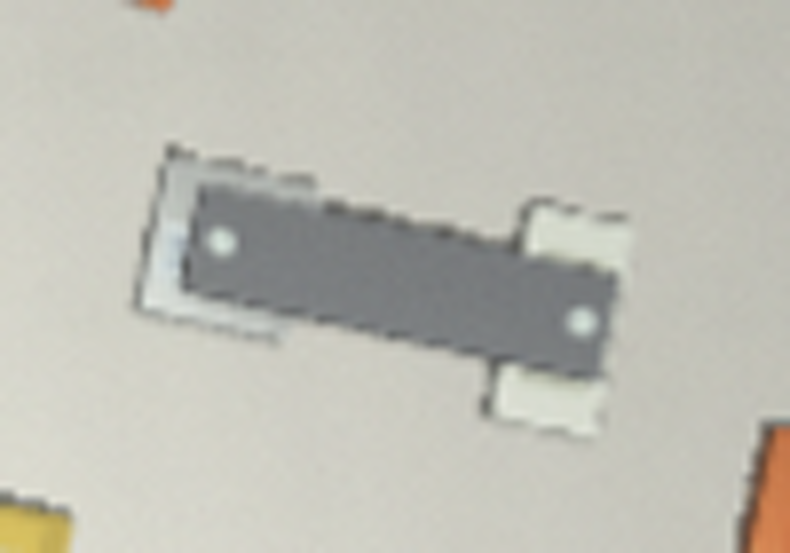

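The plate hasn't moved: inserts are still at (221,241) and (581,322), and both supports are in place. Going to the plate's middle.

{"name": "send_rows", "arguments": {"motion": [{"tx": 0,"ty": 0,"tz": 0,"rx": 0,"ry": 0,"rz": 0.217,"gripper": -0.6},{"tx": -0.0831,"ty": 0.0238,"tz": 0.003,"rx": 0,"ry": 0,"rz": 0,"gripper": -0.6},{"tx": -0.0831,"ty": 0.0238,"tz": 0.003,"rx": 0,"ry": 0,"rz": 0,"gripper": -0.6},{"tx": -0.0831,"ty": 0.0238,"tz": 0.003,"rx": 0,"ry": 0,"rz": 0,"gripper": -0.6},{"tx": -0.0831,"ty": 0.0238,"tz": 0.003,"rx": 0,"ry": 0,"rz": 0,"gripper": -0.6},{"tx": -0.0831,"ty": 0.0238,"tz": 0.003,"rx": 0,"ry": 0,"rz": 0,"gripper": -0.6},{"tx": -0.0831,"ty": 0.0238,"tz": 0.003,"rx": 0,"ry": 0,"rz": 0,"gripper": -0.6},{"tx": -0.0831,"ty": 0.0238,"tz": 0.003,"rx": 0,"ry": 0,"rz": 0,"gripper": -0.6},{"tx": -0.0831,"ty": 0.0238,"tz": 0.003,"rx": 0,"ry": 0,"rz": 0,"gripper": -0.6},{"tx": -0.0831,"ty": 0.0238,"tz": 0.003,"rx": 0,"ry": 0,"rz": 0,"gripper": -0.6},{"tx": -0.0831,"ty": 0.0238,"tz": 0.003,"rx": 0,"ry": 0,"rz": 0,"gripper": -0.6},{"tx": 0,"ty": 0,"tz": 0,"rx": 0,"ry": 0,"rz": 0,"gripper": -0.6}]}}

```text
time_s: 10.07
ee_pos: [518.2, -253.6, 114.7]
ee_rot: [-179.8, -0.0, 75.7]
force: [-0.4, 0.3, 0.2]
gripper_width: 72.8
gripper_force: 0.0
```

{"name": "send_rows", "arguments": {"motion": [{"tx": 0,"ty": 0,"tz": 0,"rx": 0,"ry": 0,"rz": 0,"gripper": -0.6},{"tx": 0,"ty": 0,"tz": 0,"rx": 0,"ry": 0,"rz": 0,"gripper": -0.6}]}}

```text
time_s: 10.32
ee_pos: [518.8, -250.2, 116.3]
ee_rot: [-179.9, -0.0, 76.0]
force: [0.7, 0.4, 0.6]
gripper_width: 73.0
gripper_force: 0.0
```

```bash
python3 go.py 522.5 -250.6 5 76
```

```text
rz 0.0 rows>= 1 | tx 0.0010 ty 0.0073 tz 0.2227 rows>= 3 | pose [ 518.8 -250.2  116.3] [-179.9   -0.    76. ] w 73.0
```

{"name": "send_rows", "arguments": {"motion": [{"tx": 0.001,"ty": 0.0073,"tz": 0.08,"rx": 0,"ry": 0,"rz": 0,"gripper": -0.6},{"tx": 0,"ty": 0,"tz": 0.07,"rx": 0,"ry": 0,"rz": 0,"gripper": -0.6},{"tx": 0,"ty": 0,"tz": 0.045,"rx": 0,"ry": 0,"rz": 0,"gripper": -0.6},{"tx": 0,"ty": 0,"tz": 0.02,"rx": 0,"ry": 0,"rz": 0,"gripper": -0.6},{"tx": 0,"ty": 0,"tz": 0.007,"rx": 0,"ry": 0,"rz": 0,"gripper": -0.4},{"tx": 0,"ty": 0,"tz": 0,"rx": 0,"ry": 0,"rz": 0,"gripper": 0},{"tx": 0,"ty": 0,"tz": 0,"rx": 0,"ry": 0,"rz": 0,"gripper": 0},{"tx": 0,"ty": 0,"tz": 0,"rx": 0,"ry": 0,"rz": 0,"gripper": 0}]}}

```text
time_s: 11.32
ee_pos: [523.3, -252.1, 6.7]
ee_rot: [179.9, 0.0, 75.9]
force: [-0.2, 0.9, -0.0]
gripper_width: 45.8
gripper_force: 0.0
```

```bash
python3 go.py 522.5 -250.6 5 76
```

```text
rz -0.002 rows>= 1 | tx 0.0026 ty -0.0022 tz 0.0033 rows>= 1 | pose [ 523.3 -252.1    6.7] [179.9   0.   75.9] w 45.8
```

{"name": "send_rows", "arguments": {"motion": [{"tx": 0,"ty": -0.001,"tz": 0,"rx": 0,"ry": 0,"rz": 0,"gripper": 0.05},{"tx": 0,"ty": 0,"tz": 0,"rx": 0,"ry": 0,"rz": 0,"gripper": 0.1},{"tx": 0,"ty": 0,"tz": 0,"rx": 0,"ry": 0,"rz": 0,"gripper": 0.15},{"tx": 0,"ty": 0,"tz": 0,"rx": 0,"ry": 0,"rz": 0,"gripper": 0.2},{"tx": 0,"ty": 0,"tz": 0,"rx": 0,"ry": 0,"rz": 0,"gripper": 1},{"tx": 0,"ty": 0,"tz": 0,"rx": 0,"ry": 0,"rz": 0,"gripper": 1},{"tx": 0,"ty": 0,"tz": 0,"rx": 0,"ry": 0,"rz": 0,"gripper": 1}], "grip_force": 8}}

```text
time_s: 12.2
ee_pos: [522.4, -251.8, 5.9]
ee_rot: [180.0, 0.0, 75.9]
force: [-0.3, 0.5, -0.1]
gripper_width: 35.7
gripper_force: 8.0
```

{"name": "send_rows", "arguments": {"motion": [{"tx": 0,"ty": 0,"tz": 0,"rx": 0,"ry": 0,"rz": 0,"gripper": 1},{"tx": 0,"ty": 0,"tz": -0.005,"rx": 0,"ry": 0,"rz": 0,"gripper": 1},{"tx": 0,"ty": 0,"tz": -0.01,"rx": 0,"ry": 0,"rz": 0,"gripper": 1},{"tx": 0,"ty": 0,"tz": -0.03,"rx": 0,"ry": 0,"rz": 0,"gripper": 1},{"tx": 0,"ty": 0,"tz": -0.05,"rx": 0,"ry": 0,"rz": 0,"gripper": 1},{"tx": 0,"ty": 0,"tz": -0.05,"rx": 0,"ry": 0,"rz": 0,"gripper": 1},{"tx": 0,"ty": 0,"tz": -0.05,"rx": 0,"ry": 0,"rz": 0,"gripper": 1},{"tx": 0,"ty": 0,"tz": 0,"rx": 0,"ry": 0,"rz": 0,"gripper": 1},{"tx": 0,"ty": 0,"tz": 0,"rx": 0,"ry": 0,"rz": 0,"gripper": 1}], "grip_force": 20}}

```text
time_s: 13.32
ee_pos: [521.9, -251.5, 103.1]
ee_rot: [-180.0, -0.0, 75.9]
force: [-0.4, 0.4, -0.5]
gripper_width: 36.1
gripper_force: 20.0
```

```bash
python3 go.py 438.3 27.5 104 103.8
```

```text
rz -0.929 rows>= 3 | tx 0.5819 ty -0.0293 tz -0.0018 rows>= 6 | pose [ 521.9 -251.5  103.1] [-180.    -0.    75.9] w 36.1
```

{"name": "send_rows", "arguments": {"motion": [{"tx": 0,"ty": 0,"tz": 0,"rx": 0,"ry": 0,"rz": -0.31,"gripper": 1},{"tx": 0,"ty": 0,"tz": 0,"rx": 0,"ry": 0,"rz": -0.31,"gripper": 1},{"tx": 0,"ty": 0,"tz": 0,"rx": 0,"ry": 0,"rz": -0.31,"gripper": 1},{"tx": 0.0725,"ty": -0.0037,"tz": 0,"rx": 0,"ry": 0,"rz": 0,"gripper": 1},{"tx": 0.0725,"ty": -0.0037,"tz": 0,"rx": 0,"ry": 0,"rz": 0,"gripper": 1},{"tx": 0.0725,"ty": -0.0037,"tz": 0,"rx": 0,"ry": 0,"rz": 0,"gripper": 1},{"tx": 0.0725,"ty": -0.0037,"tz": 0,"rx": 0,"ry": 0,"rz": 0,"gripper": 1},{"tx": 0.0725,"ty": -0.0037,"tz": 0,"rx": 0,"ry": 0,"rz": 0,"gripper": 1},{"tx": 0.0725,"ty": -0.0037,"tz": 0,"rx": 0,"ry": 0,"rz": 0,"gripper": 1},{"tx": 0.0725,"ty": -0.0037,"tz": 0,"rx": 0,"ry": 0,"rz": 0,"gripper": 1},{"tx": 0.0725,"ty": -0.0037,"tz": 0,"rx": 0,"ry": 0,"rz": 0,"gripper": 1}]}}

```text
time_s: 14.7
ee_pos: [437.4, 27.3, 102.4]
ee_rot: [-179.9, -0.0, 103.8]
force: [0.4, -0.2, 0.2]
gripper_width: 35.8
gripper_force: 20.0
```

{"name": "send_rows", "arguments": {"motion": [{"tx": 0,"ty": 0,"tz": 0.07,"rx": 0,"ry": 0,"rz": 0,"gripper": 1},{"tx": 0,"ty": 0,"tz": 0.06,"rx": 0,"ry": 0,"rz": 0,"gripper": 1},{"tx": 0,"ty": 0,"tz": 0,"rx": 0,"ry": 0,"rz": 0,"gripper": 1},{"tx": 0,"ty": 0,"tz": 0,"rx": 0,"ry": 0,"rz": 0,"gripper": 1},{"tx": 0,"ty": 0,"tz": 0,"rx": 0,"ry": 0,"rz": 0,"gripper": 1}]}}

```text
time_s: 15.32
ee_pos: [439.6, 26.2, 39.4]
ee_rot: [179.9, 0.0, 103.8]
force: [0.3, -0.1, -0.4]
gripper_width: 35.5
gripper_force: 20.0
```

```bash
python3 go.py 438.3 26.5 6.5 103.8
python3 - <<'E'
from h import *
d=cam("top"); f=d["frame"]
a=cv2.resize(f[180:260,250:350],None,fx=6,fy=6,interpolation=cv2.INTER_CUBIC)
e=cam("scene"); x,y=proj(e,[[438,27,20]])[0].astype(int); print(x,y)
b=cv2.resize(e["frame"][y-48:y+32,x-40:x+40],(480,480),interpolation=cv2.INTER_CUBIC)
b=cv2.copyMakeBorder(b,0,0,0,0,0); o=np.zeros((480,790,3),np.uint8); o[:,:310]=a[:,150:460]; o[:,310:]=b
cv2.imwrite("pics/f.png",o[:,:,::-1])
E
```

```text
rz 0.001 rows>= 1 | tx 0.0012 ty -0.0023 tz 0.0657 rows>= 1 | pose [439.6  26.2  39.4] [179.9   0.  103.8] w 35.5
282 219
```

View pics/f.png

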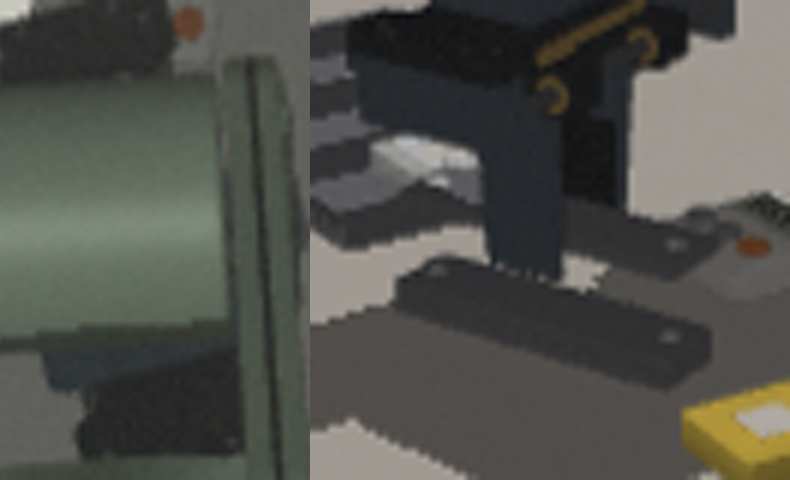

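The plate hangs level above the pile. Its near insert is at (675,243) and the pile inserts are at (670,335) and (438,267), so I can check alignment within this view.

Run:
```python
from h import *
d=cam("scene"); q=lambda u,v:(282-40+(u-310+.5)/6-.5,219-48+(v+.5)/6-.5)
A=ray(d,[q(670,335),q(438,267)],16); B=ray(d,[q(675,243)],57.5)
print(A.round(1),B.round(1))
```

```text
[[451.4 -28.1  16. ]
 [423.9  89.5  16. ]] [[453.6 -28.7  57.5]]
```

{"name": "send_rows", "arguments": {"motion": [{"tx": 0.0023,"ty": -0.0027,"tz": 0.03,"rx": 0,"ry": 0,"rz": 0,"gripper": 1},{"tx": 0,"ty": 0,"tz": 0.02,"rx": 0,"ry": 0,"rz": 0,"gripper": 1},{"tx": 0,"ty": 0,"tz": 0.01,"rx": 0,"ry": 0,"rz": 0,"gripper": 1},{"tx": 0,"ty": 0,"tz": 0,"rx": 0,"ry": 0,"rz": 0,"gripper": 1},{"tx": 0,"ty": 0,"tz": 0,"rx": 0,"ry": 0,"rz": 0,"gripper": 1},{"tx": 0,"ty": 0,"tz": 0,"rx": 0,"ry": 0,"rz": 0,"gripper": 1}]}}

```text
time_s: 16.23
ee_pos: [437.0, 27.0, 8.3]
ee_rot: [-180.0, 0.0, 103.8]
force: [0.0, -1.1, -2.5]
gripper_width: 36.3
gripper_force: 20.0
```

```bash
python3 go.py 438 27 6.2 103.8
```

```text
rz 0.001 rows>= 1 | tx -0.0004 ty 0.0019 tz 0.0043 rows>= 1 | pose [437.   27.    8.3] [-180.     0.   103.8] w 36.3
```

{"name": "send_rows", "arguments": {"motion": [{"tx": 0,"ty": 0.0015,"tz": 0.002,"rx": 0,"ry": 0,"rz": 0,"gripper": 1},{"tx": 0,"ty": 0,"tz": 0.0022,"rx": 0,"ry": 0,"rz": 0,"gripper": 1},{"tx": 0,"ty": 0,"tz": 0,"rx": 0,"ry": 0,"rz": 0,"gripper": 1},{"tx": 0,"ty": 0,"tz": 0,"rx": 0,"ry": 0,"rz": 0,"gripper": 1}]}}

```text
time_s: 16.73
ee_pos: [437.0, 27.1, 7.1]
ee_rot: [-179.9, 0.0, 103.8]
force: [-3.0, -0.9, 9.4]
gripper_width: 35.7
gripper_force: 20.0
```

{"name": "send_rows", "arguments": {"motion": [{"tx": 0,"ty": 0,"tz": 0,"rx": 0,"ry": 0,"rz": 0,"gripper": -0.3},{"tx": 0,"ty": 0,"tz": 0,"rx": 0,"ry": 0,"rz": 0,"gripper": -0.3},{"tx": 0,"ty": 0,"tz": 0,"rx": 0,"ry": 0,"rz": 0,"gripper": -0.3},{"tx": 0,"ty": 0,"tz": -0.04,"rx": 0,"ry": 0,"rz": 0,"gripper": -0.3},{"tx": 0,"ty": 0,"tz": -0.1,"rx": 0,"ry": 0,"rz": 0,"gripper": -0.3},{"tx": 0,"ty": 0,"tz": -0.1,"rx": 0,"ry": 0,"rz": 0,"gripper": -0.6},{"tx": 0,"ty": 0,"tz": 0,"rx": 0,"ry": 0,"rz": 0,"gripper": -0.6},{"tx": 0,"ty": 0,"tz": 0,"rx": 0,"ry": 0,"rz": 0,"gripper": -0.6}]}}

```text
time_s: 17.73
ee_pos: [437.2, 27.2, 125.8]
ee_rot: [-179.9, -0.0, 103.8]
force: [-0.7, 0.1, -0.3]
gripper_width: 73.1
gripper_force: 0.0
```

```bash
python3 - <<'E'
from h import *
d=cam("top")
# low box: centre from outer edge points; expected = plate centre + 56 along plate y
w=ray(d,[((168.5)/7.9-.5+355,152.5/7.9-.5+150),(140.5/7.9-.5+355,310.5/7.9-.5+150)],16)
print(w.mean(0)-26*np.array([np.sin(np.radians(13.5)),np.cos(np.radians(13.5)),0]), np.array([522.4,-250.6])+56*np.array([np.sin(np.radians(13.8)),np.cos(np.radians(13.8))]))
E
python3 go.py 535.7 -196.5 120 76.5
```

```text
[ 535.92786687 -197.24404525   16.        ] [ 535.75787362 -196.21648033]
rz 0.912 rows>= 3 | tx -0.3889 ty 0.2969 tz 0.0104 rows>= 5 | pose [436.8  27.2 125.2] [-179.9   -0.   103.8] w 72.6
```

{"name": "send_rows", "arguments": {"motion": [{"tx": 0,"ty": 0,"tz": 0,"rx": 0,"ry": 0,"rz": 0.304,"gripper": -0.9},{"tx": 0,"ty": 0,"tz": 0,"rx": 0,"ry": 0,"rz": 0.304,"gripper": -0.9},{"tx": 0,"ty": 0,"tz": 0,"rx": 0,"ry": 0,"rz": 0.304,"gripper": -0.9},{"tx": -0.0648,"ty": 0.0495,"tz": 0,"rx": 0,"ry": 0,"rz": 0,"gripper": -0.9},{"tx": -0.0648,"ty": 0.0495,"tz": 0,"rx": 0,"ry": 0,"rz": 0,"gripper": -0.9},{"tx": -0.0648,"ty": 0.0495,"tz": 0,"rx": 0,"ry": 0,"rz": 0,"gripper": -0.9},{"tx": -0.0648,"ty": 0.0495,"tz": 0,"rx": 0,"ry": 0,"rz": 0,"gripper": -0.9},{"tx": -0.0648,"ty": 0.0495,"tz": 0,"rx": 0,"ry": 0,"rz": 0,"gripper": -0.9},{"tx": -0.0648,"ty": 0.0495,"tz": 0,"rx": 0,"ry": 0,"rz": 0,"gripper": -0.9},{"tx": 0,"ty": 0,"tz": 0,"rx": 0,"ry": 0,"rz": 0,"gripper": -0.9},{"tx": 0,"ty": 0,"tz": 0,"rx": 0,"ry": 0,"rz": 0,"gripper": -0.9},{"tx": 0,"ty": 0,"tz": 0,"rx": 0,"ry": 0,"rz": 0,"gripper": -0.9}]}}

```text
time_s: 19.27
ee_pos: [536.0, -195.4, 125.7]
ee_rot: [-179.9, -0.0, 76.5]
force: [0.6, -0.3, -0.1]
gripper_width: 86.9
gripper_force: 0.0
```

```bash
python3 go.py 535.7 -196.7 2.5 76.5
python3 - <<'E'
from h import *
d=cam("top"); f=d["frame"]
a=cv2.resize(f[150:250,155:335],(792,440),interpolation=cv2.INTER_CUBIC)
cv2.imwrite("pics/g.png",a[:,:,::-1])
e=cam("scene"); x,y=proj(e,[[522,-235,10]])[0].astype(int); print(x,y)
b=cv2.resize(e["frame"][y-50:y+40,x-60:x+60],None,fx=6,fy=6,interpolation=cv2.INTER_CUBIC)
cv2.imwrite("pics/g2.png",b[:,:,::-1])
E
```

```text
rz 0.001 rows>= 1 | tx -0.0027 ty 0.0001 tz 0.2464 rows>= 3 | pose [ 536.  -195.4  125.7] [-179.9   -0.    76.5] w 86.9
384 248
```

View pics/g.png

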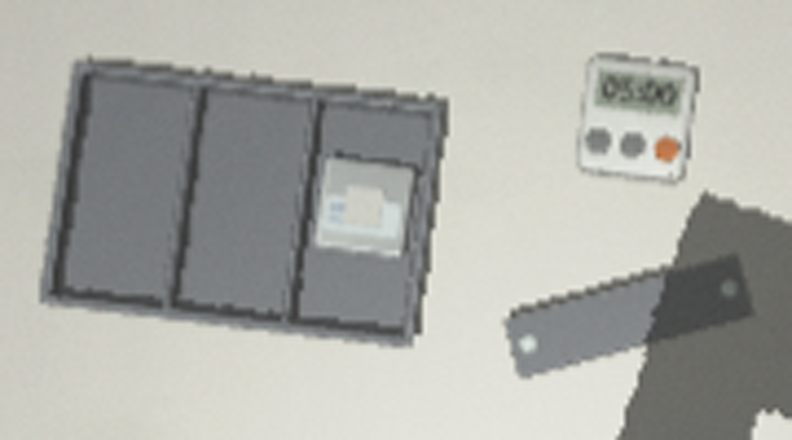

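View pics/g2.png

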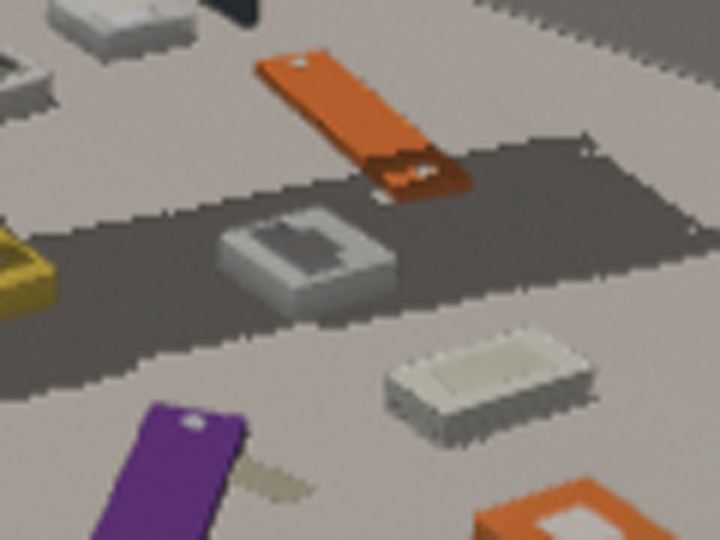

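The top box lies flat in bay_1 at crop (367,206). The plate covers the pile squarely, with inserts at (527,343) and (729,288), matching the pile's. The low box and oblong box are undisturbed. Grasping the low box.

{"name": "send_rows", "arguments": {"motion": [{"tx": -0.0027,"ty": 0,"tz": 0.09,"rx": 0,"ry": 0,"rz": 0,"gripper": -0.9},{"tx": 0,"ty": 0,"tz": 0.08,"rx": 0,"ry": 0,"rz": 0,"gripper": -0.9},{"tx": 0,"ty": 0,"tz": 0.045,"rx": 0,"ry": 0,"rz": 0,"gripper": -0.9},{"tx": 0,"ty": 0,"tz": 0.02,"rx": 0,"ry": 0,"rz": 0,"gripper": -0.9},{"tx": 0,"ty": 0,"tz": 0.01,"rx": 0,"ry": 0,"rz": 0,"gripper": -0.9},{"tx": 0,"ty": 0,"tz": 0,"rx": 0,"ry": 0,"rz": 0,"gripper": -0.9},{"tx": 0,"ty": 0,"tz": 0,"rx": 0,"ry": 0,"rz": 0,"gripper": -0.9}]}}

```text
time_s: 20.25
ee_pos: [537.1, -198.0, 4.8]
ee_rot: [179.9, 0.0, 76.5]
force: [-0.2, -0.0, -0.4]
gripper_width: 86.7
gripper_force: 0.0
```

{"name": "send_rows", "arguments": {"motion": [{"tx": 0,"ty": 0,"tz": 0,"rx": 0,"ry": 0,"rz": 0,"gripper": 0},{"tx": 0,"ty": 0,"tz": 0,"rx": 0,"ry": 0,"rz": 0,"gripper": 1},{"tx": 0,"ty": 0,"tz": 0,"rx": 0,"ry": 0,"rz": 0,"gripper": 1},{"tx": 0,"ty": 0,"tz": 0,"rx": 0,"ry": 0,"rz": 0,"gripper": 1},{"tx": 0,"ty": 0,"tz": 0,"rx": 0,"ry": 0,"rz": 0,"gripper": 1},{"tx": 0,"ty": 0,"tz": 0,"rx": 0,"ry": 0,"rz": 0,"gripper": 1}], "grip_force": 15}}

```text
time_s: 21.0
ee_pos: [536.4, -197.8, 3.9]
ee_rot: [180.0, 0.0, 76.5]
force: [-0.1, -0.3, 1.3]
gripper_width: 52.2
gripper_force: 15.0
```

{"name": "send_rows", "arguments": {"motion": [{"tx": 0,"ty": 0,"tz": -0.01,"rx": 0,"ry": 0,"rz": 0,"gripper": 1},{"tx": 0,"ty": 0,"tz": -0.05,"rx": 0,"ry": 0,"rz": 0,"gripper": 1},{"tx": 0,"ty": 0,"tz": -0.09,"rx": 0,"ry": 0,"rz": 0,"gripper": 1},{"tx": 0,"ty": 0,"tz": -0.08,"rx": 0,"ry": 0,"rz": -0.1,"gripper": 1},{"tx": 0,"ty": 0,"tz": 0,"rx": 0,"ry": 0,"rz": -0.1,"gripper": 1},{"tx": 0,"ty": 0,"tz": 0,"rx": 0,"ry": 0,"rz": 0,"gripper": 1},{"tx": 0,"ty": 0,"tz": 0,"rx": 0,"ry": 0,"rz": 0,"gripper": 1}]}}

```text
time_s: 21.88
ee_pos: [536.0, -197.6, 118.3]
ee_rot: [-179.9, -0.0, 82.4]
force: [-0.4, 0.0, -0.5]
gripper_width: 51.8
gripper_force: 15.0
```

```bash
python3 go.py 511 249 119 82.5
```

```text
rz -0.002 rows>= 1 | tx 0.8791 ty -0.1661 tz -0.0014 rows>= 9 | pose [ 536.  -197.6  118.3] [-179.9   -0.    82.4] w 51.8
```

{"name": "send_rows", "arguments": {"motion": [{"tx": 0.088,"ty": -0.0166,"tz": 0,"rx": 0,"ry": 0,"rz": 0,"gripper": 1},{"tx": 0.088,"ty": -0.0166,"tz": 0,"rx": 0,"ry": 0,"rz": 0,"gripper": 1},{"tx": 0.088,"ty": -0.0166,"tz": 0,"rx": 0,"ry": 0,"rz": 0,"gripper": 1},{"tx": 0.088,"ty": -0.0166,"tz": 0,"rx": 0,"ry": 0,"rz": 0,"gripper": 1},{"tx": 0.088,"ty": -0.0166,"tz": 0,"rx": 0,"ry": 0,"rz": 0,"gripper": 1},{"tx": 0.088,"ty": -0.0166,"tz": 0,"rx": 0,"ry": 0,"rz": 0,"gripper": 1},{"tx": 0.088,"ty": -0.0166,"tz": 0,"rx": 0,"ry": 0,"rz": 0,"gripper": 1},{"tx": 0.088,"ty": -0.0166,"tz": 0,"rx": 0,"ry": 0,"rz": 0,"gripper": 1},{"tx": 0.088,"ty": -0.0166,"tz": 0,"rx": 0,"ry": 0,"rz": 0,"gripper": 1},{"tx": 0.087,"ty": -0.0166,"tz": 0,"rx": 0,"ry": 0,"rz": 0,"gripper": 1},{"tx": 0,"ty": 0,"tz": 0.08,"rx": 0,"ry": 0,"rz": 0,"gripper": 1},{"tx": 0,"ty": 0,"tz": 0.05,"rx": 0,"ry": 0,"rz": 0,"gripper": 1}]}}

```text
time_s: 23.38
ee_pos: [510.4, 249.1, 51.6]
ee_rot: [-179.9, 0.1, 82.5]
force: [-0.2, -0.1, -0.9]
gripper_width: 52.3
gripper_force: 15.0
```

{"name": "send_rows", "arguments": {"motion": [{"tx": 0,"ty": 0,"tz": 0,"rx": 0,"ry": 0,"rz": 0,"gripper": 1},{"tx": 0,"ty": 0,"tz": 0,"rx": 0,"ry": 0,"rz": 0,"gripper": 1},{"tx": 0,"ty": 0,"tz": 0,"rx": 0,"ry": 0,"rz": 0,"gripper": 1},{"tx": 0,"ty": 0,"tz": 0,"rx": 0,"ry": 0,"rz": 0,"gripper": 1}]}}

```text
time_s: 23.88
ee_pos: [512.2, 248.9, 54.8]
ee_rot: [179.9, -0.1, 82.5]
force: [0.7, -0.5, -0.1]
gripper_width: 52.1
gripper_force: 15.0
```

```bash
python3 go.py 511 249 8.2 82.5
```

```text
rz -0.001 rows>= 1 | tx -0.0001 ty -0.0024 tz 0.0932 rows>= 1 | pose [512.2 248.9  54.8] [ 1.799e+02 -1.000e-01  8.250e+01] w 52.1
```

{"name": "send_rows", "arguments": {"motion": [{"tx": 0,"ty": 0,"tz": 0.04,"rx": 0,"ry": 0,"rz": 0,"gripper": 1},{"tx": 0,"ty": 0,"tz": 0.025,"rx": 0,"ry": 0,"rz": 0,"gripper": 1},{"tx": 0,"ty": 0,"tz": 0.015,"rx": 0,"ry": 0,"rz": 0,"gripper": 1},{"tx": 0,"ty": 0,"tz": 0.009,"rx": 0,"ry": 0,"rz": 0,"gripper": 1},{"tx": 0,"ty": 0,"tz": 0.004,"rx": 0,"ry": 0,"rz": 0,"gripper": 1},{"tx": 0,"ty": 0,"tz": 0,"rx": 0,"ry": 0,"rz": 0,"gripper": 1},{"tx": 0,"ty": 0,"tz": 0,"rx": 0,"ry": 0,"rz": 0,"gripper": 1}]}}

```text
time_s: 24.75
ee_pos: [511.8, 248.9, 7.9]
ee_rot: [180.0, -0.0, 82.5]
force: [-1.2, -0.6, 3.8]
gripper_width: 51.8
gripper_force: 15.0
```

{"name": "send_rows", "arguments": {"motion": [{"tx": 0,"ty": 0,"tz": 0,"rx": 0,"ry": 0,"rz": 0,"gripper": -0.6},{"tx": 0,"ty": 0,"tz": 0,"rx": 0,"ry": 0,"rz": 0,"gripper": -0.6},{"tx": 0,"ty": 0,"tz": 0,"rx": 0,"ry": 0,"rz": 0,"gripper": -0.6},{"tx": 0,"ty": 0,"tz": -0.05,"rx": 0,"ry": 0,"rz": 0,"gripper": -0.6},{"tx": 0,"ty": 0,"tz": -0.1,"rx": 0,"ry": 0,"rz": 0,"gripper": -0.6},{"tx": 0,"ty": 0,"tz": -0.08,"rx": 0,"ry": 0,"rz": 0,"gripper": -0.6},{"tx": 0,"ty": 0,"tz": 0,"rx": 0,"ry": 0,"rz": 0.18,"gripper": -0.6},{"tx": 0,"ty": 0,"tz": 0,"rx": 0,"ry": 0,"rz": 0,"gripper": -0.6},{"tx": 0,"ty": 0,"tz": 0,"rx": 0,"ry": 0,"rz": 0,"gripper": -0.6}]}}

```text
time_s: 25.88
ee_pos: [511.2, 248.6, 121.6]
ee_rot: [-179.9, 0.1, 77.2]
force: [0.4, 0.7, -0.1]
gripper_width: 72.8
gripper_force: 0.0
```

```bash
python3 go.py 662.2 18.5 120 77
```

```text
rz 0.005 rows>= 1 | tx -0.3804 ty 0.3978 tz 0.0032 rows>= 6 | pose [511.2 248.6 121.6] [-1.799e+02  1.000e-01  7.720e+01] w 72.8
```

{"name": "send_rows", "arguments": {"motion": [{"tx": -0.0476,"ty": 0.0497,"tz": 0,"rx": 0,"ry": 0,"rz": 0,"gripper": -0.65},{"tx": -0.0476,"ty": 0.0497,"tz": 0,"rx": 0,"ry": 0,"rz": 0,"gripper": -0.65},{"tx": -0.0476,"ty": 0.0497,"tz": 0,"rx": 0,"ry": 0,"rz": 0,"gripper": -0.65},{"tx": -0.0476,"ty": 0.0497,"tz": 0,"rx": 0,"ry": 0,"rz": 0,"gripper": -0.65},{"tx": -0.0476,"ty": 0.0497,"tz": 0,"rx": 0,"ry": 0,"rz": 0,"gripper": -0.65},{"tx": -0.0476,"ty": 0.0497,"tz": 0,"rx": 0,"ry": 0,"rz": 0,"gripper": -0.65},{"tx": -0.0476,"ty": 0.0497,"tz": 0,"rx": 0,"ry": 0,"rz": 0,"gripper": -0.65},{"tx": -0.0476,"ty": 0.0497,"tz": 0,"rx": 0,"ry": 0,"rz": 0,"gripper": -0.65},{"tx": 0,"ty": 0,"tz": 0.07,"rx": 0,"ry": 0,"rz": 0,"gripper": -0.65},{"tx": 0,"ty": 0,"tz": 0,"rx": 0,"ry": 0,"rz": 0,"gripper": -0.65},{"tx": 0,"ty": 0,"tz": 0,"rx": 0,"ry": 0,"rz": 0,"gripper": -0.65},{"tx": 0,"ty": 0,"tz": 0,"rx": 0,"ry": 0,"rz": 0,"gripper": -0.65}]}}

```text
time_s: 27.38
ee_pos: [663.5, 19.3, 88.7]
ee_rot: [179.9, -0.0, 77.1]
force: [-0.3, -0.6, -0.2]
gripper_width: 75.0
gripper_force: 0.0
```

```bash
python3 go.py 662.2 18.5 3.5 77
python3 - <<'E'
from h import *
e=cam("scene"); x,y=proj(e,[[662,18.5,16]])[0].astype(int); print(proj(e,[[662.2,18.5,16],env.state()["ee_pos"]]))
b=cv2.resize(e["frame"][y-40:y+40,x-55:x+55],None,fx=7,fy=7,interpolation=cv2.INTER_CUBIC)
cv2.imwrite("pics/l.png",b[:,:,::-1])
E
```

```text
rz 0.004 rows>= 1 | tx -0.0021 ty -0.0022 tz 0.1703 rows>= 2 | pose [663.5  19.3  88.7] [179.9  -0.   77.1] w 75.0
[[344.6963301  198.3804028 ]
 [345.75183171 173.98635194]]
```

View pics/l.png

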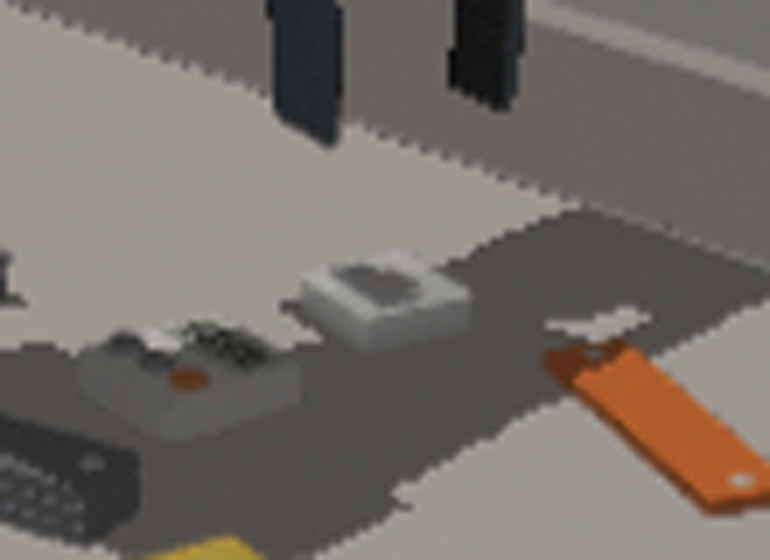

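The loose box's top is at crop (387,288), as predicted, and the fingers straddle it. Descending.

{"name": "send_rows", "arguments": {"motion": [{"tx": -0.0015,"ty": -0.0018,"tz": 0.08,"rx": 0,"ry": 0,"rz": 0,"gripper": -0.65},{"tx": 0,"ty": 0,"tz": 0.05,"rx": 0,"ry": 0,"rz": 0,"gripper": -0.65},{"tx": 0,"ty": 0,"tz": 0.025,"rx": 0,"ry": 0,"rz": 0,"gripper": -0.65},{"tx": 0,"ty": 0,"tz": 0.012,"rx": 0,"ry": 0,"rz": 0,"gripper": -0.65},{"tx": 0,"ty": 0,"tz": 0,"rx": 0,"ry": 0,"rz": 0,"gripper": -0.65},{"tx": 0,"ty": 0,"tz": 0,"rx": 0,"ry": 0,"rz": 0,"gripper": -0.65}]}}

```text
time_s: 28.18
ee_pos: [662.6, 18.2, 4.9]
ee_rot: [179.9, -0.0, 77.1]
force: [-0.2, -0.5, -0.3]
gripper_width: 75.5
gripper_force: 0.0
```

{"name": "send_rows", "arguments": {"motion": [{"tx": 0,"ty": 0,"tz": 0,"rx": 0,"ry": 0,"rz": 0,"gripper": 0},{"tx": 0,"ty": 0,"tz": 0,"rx": 0,"ry": 0,"rz": 0,"gripper": 1},{"tx": 0,"ty": 0,"tz": 0,"rx": 0,"ry": 0,"rz": 0,"gripper": 1},{"tx": 0,"ty": 0,"tz": 0,"rx": 0,"ry": 0,"rz": 0,"gripper": 1},{"tx": 0,"ty": 0,"tz": 0,"rx": 0,"ry": 0,"rz": 0,"gripper": 1},{"tx": 0,"ty": 0,"tz": 0,"rx": 0,"ry": 0,"rz": 0,"gripper": 1}]}}

```text
time_s: 28.92
ee_pos: [662.0, 18.2, 4.1]
ee_rot: [180.0, 0.0, 77.1]
force: [-0.6, -0.1, 2.6]
gripper_width: 52.8
gripper_force: 14.7
```

{"name": "send_rows", "arguments": {"motion": [{"tx": 0,"ty": 0,"tz": -0.01,"rx": 0,"ry": 0,"rz": 0,"gripper": 1},{"tx": 0,"ty": 0,"tz": -0.05,"rx": 0,"ry": 0,"rz": 0,"gripper": 1},{"tx": 0,"ty": 0,"tz": -0.09,"rx": 0,"ry": 0,"rz": 0,"gripper": 1},{"tx": 0,"ty": 0,"tz": -0.08,"rx": 0,"ry": 0,"rz": -0.18,"gripper": 1},{"tx": 0,"ty": 0,"tz": 0,"rx": 0,"ry": 0,"rz": 0,"gripper": 1},{"tx": 0,"ty": 0,"tz": 0,"rx": 0,"ry": 0,"rz": 0,"gripper": 1},{"tx": 0,"ty": 0,"tz": 0,"rx": 0,"ry": 0,"rz": 0,"gripper": 1}]}}

```text
time_s: 29.8
ee_pos: [660.7, 18.3, 117.0]
ee_rot: [-179.8, 0.0, 82.5]
force: [-0.4, 0.2, -0.9]
gripper_width: 52.8
gripper_force: 14.7
```

```bash
python3 go.py 520 318 119 82.5
```

```text
rz -0.001 rows>= 1 | tx 0.5576 ty -0.3572 tz -0.0040 rows>= 7 | pose [660.7  18.3 117. ] [-179.8    0.    82.5] w 52.8
```

{"name": "send_rows", "arguments": {"motion": [{"tx": 0.0697,"ty": -0.0447,"tz": 0,"rx": 0,"ry": 0,"rz": 0,"gripper": 1},{"tx": 0.0697,"ty": -0.0447,"tz": 0,"rx": 0,"ry": 0,"rz": 0,"gripper": 1},{"tx": 0.0697,"ty": -0.0447,"tz": 0,"rx": 0,"ry": 0,"rz": 0,"gripper": 1},{"tx": 0.0697,"ty": -0.0447,"tz": 0,"rx": 0,"ry": 0,"rz": 0,"gripper": 1},{"tx": 0.0697,"ty": -0.0447,"tz": 0,"rx": 0,"ry": 0,"rz": 0,"gripper": 1},{"tx": 0.0697,"ty": -0.0447,"tz": 0,"rx": 0,"ry": 0,"rz": 0,"gripper": 1},{"tx": 0.0697,"ty": -0.0447,"tz": 0,"rx": 0,"ry": 0,"rz": 0,"gripper": 1},{"tx": 0.0697,"ty": -0.0447,"tz": 0,"rx": 0,"ry": 0,"rz": 0,"gripper": 1},{"tx": 0,"ty": 0,"tz": 0.09,"rx": 0,"ry": 0,"rz": 0,"gripper": 1},{"tx": 0,"ty": 0,"tz": 0.03,"rx": 0,"ry": 0,"rz": 0,"gripper": 1},{"tx": 0,"ty": 0,"tz": 0,"rx": 0,"ry": 0,"rz": 0,"gripper": 1},{"tx": 0,"ty": 0,"tz": 0,"rx": 0,"ry": 0,"rz": 0,"gripper": 1}]}}

```text
time_s: 31.3
ee_pos: [522.1, 318.0, 59.8]
ee_rot: [179.9, -0.1, 82.4]
force: [-0.5, -0.5, 0.4]
gripper_width: 52.9
gripper_force: 14.7
```

{"name": "send_rows", "arguments": {"motion": [{"tx": 0,"ty": 0,"tz": 0,"rx": 0,"ry": 0,"rz": 0,"gripper": 1},{"tx": 0,"ty": 0,"tz": 0,"rx": 0,"ry": 0,"rz": 0,"gripper": 1}]}}

```text
time_s: 31.55
ee_pos: [521.6, 318.1, 59.7]
ee_rot: [179.9, -0.1, 82.5]
force: [0.4, -0.8, -0.7]
gripper_width: 52.7
gripper_force: 14.7
```

```bash
python3 go.py 520 318 8.2 82.5
```

```text
rz -0.001 rows>= 1 | tx -0.0005 ty -0.0032 tz 0.1031 rows>= 2 | pose [521.6 318.1  59.7] [ 1.799e+02 -1.000e-01  8.250e+01] w 52.7
```

{"name": "send_rows", "arguments": {"motion": [{"tx": 0,"ty": 0,"tz": 0.045,"rx": 0,"ry": 0,"rz": 0,"gripper": 1},{"tx": 0,"ty": 0,"tz": 0.028,"rx": 0,"ry": 0,"rz": 0,"gripper": 1},{"tx": 0,"ty": 0,"tz": 0.016,"rx": 0,"ry": 0,"rz": 0,"gripper": 1},{"tx": 0,"ty": 0,"tz": 0.01,"rx": 0,"ry": 0,"rz": 0,"gripper": 1},{"tx": 0,"ty": 0,"tz": 0.004,"rx": 0,"ry": 0,"rz": 0,"gripper": 1},{"tx": 0,"ty": 0,"tz": 0,"rx": 0,"ry": 0,"rz": 0,"gripper": 1},{"tx": 0,"ty": 0,"tz": 0,"rx": 0,"ry": 0,"rz": 0,"gripper": 1}]}}

```text
time_s: 32.42
ee_pos: [521.2, 318.1, 8.1]
ee_rot: [180.0, -0.0, 82.5]
force: [-1.6, -1.8, 4.3]
gripper_width: 52.1
gripper_force: 14.7
```

Floor contact. Releasing, raising, and moving aside toward -y for a clear look.

{"name": "send_rows", "arguments": {"motion": [{"tx": 0,"ty": 0,"tz": 0,"rx": 0,"ry": 0,"rz": 0,"gripper": -0.6},{"tx": 0,"ty": 0,"tz": 0,"rx": 0,"ry": 0,"rz": 0,"gripper": -0.6},{"tx": 0,"ty": 0,"tz": 0,"rx": 0,"ry": 0,"rz": 0,"gripper": -0.6},{"tx": 0,"ty": 0,"tz": -0.05,"rx": 0,"ry": 0,"rz": 0,"gripper": -0.6},{"tx": 0,"ty": 0,"tz": -0.1,"rx": 0,"ry": 0,"rz": 0,"gripper": -0.6},{"tx": 0,"ty": 0,"tz": -0.1,"rx": 0,"ry": 0,"rz": 0,"gripper": -0.6},{"tx": 0,"ty": 0,"tz": -0.1,"rx": 0,"ry": 0,"rz": 0,"gripper": -0.6},{"tx": -0.1,"ty": 0,"tz": 0,"rx": 0,"ry": 0,"rz": 0,"gripper": -0.6},{"tx": -0.1,"ty": 0,"tz": 0,"rx": 0,"ry": 0,"rz": 0,"gripper": -0.6},{"tx": -0.1,"ty": 0,"tz": 0,"rx": 0,"ry": 0,"rz": 0,"gripper": -0.6},{"tx": -0.1,"ty": 0,"tz": 0,"rx": 0,"ry": 0,"rz": 0,"gripper": -0.6},{"tx": -0.1,"ty": 0,"tz": 0,"rx": 0,"ry": 0,"rz": 0,"gripper": -0.6}]}}

```text
time_s: 33.92
ee_pos: [488.0, 68.7, 182.3]
ee_rot: [180.0, 0.0, 82.5]
force: [0.4, 0.4, -0.3]
gripper_width: 73.1
gripper_force: 0.0
```

{"name": "send_rows", "arguments": {"motion": [{"tx": -0.1,"ty": 0,"tz": 0,"rx": 0,"ry": 0,"rz": 0,"gripper": -0.6},{"tx": -0.1,"ty": 0,"tz": 0,"rx": 0,"ry": 0,"rz": 0,"gripper": -0.6},{"tx": -0.1,"ty": 0,"tz": 0,"rx": 0,"ry": 0,"rz": 0,"gripper": -0.6},{"tx": -0.1,"ty": 0,"tz": 0,"rx": 0,"ry": 0,"rz": 0,"gripper": -0.6},{"tx": -0.1,"ty": 0,"tz": 0,"rx": 0,"ry": 0,"rz": 0,"gripper": -0.6},{"tx": -0.1,"ty": 0,"tz": 0,"rx": 0,"ry": 0,"rz": 0,"gripper": -0.6},{"tx": -0.1,"ty": 0,"tz": 0,"rx": 0,"ry": 0,"rz": 0,"gripper": -0.6},{"tx": 0,"ty": 0,"tz": 0,"rx": 0,"ry": 0,"rz": 0,"gripper": -0.6},{"tx": 0,"ty": 0,"tz": 0,"rx": 0,"ry": 0,"rz": 0,"gripper": -0.6}]}}

```text
time_s: 35.05
ee_pos: [442.3, -276.3, 182.1]
ee_rot: [-180.0, -0.0, 82.4]
force: [-0.5, 0.6, 0.1]
gripper_width: 73.3
gripper_force: 0.0
```

Run:
```python
from h import *
d=cam("top"); f=d["frame"]
a=cv2.resize(f[110:245,155:335],None,fx=4.4,fy=4.4,interpolation=cv2.INTER_CUBIC)
cv2.imwrite("pics/z.png",a[:,:,::-1])
```

```text
(no output)
```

View pics/z.png

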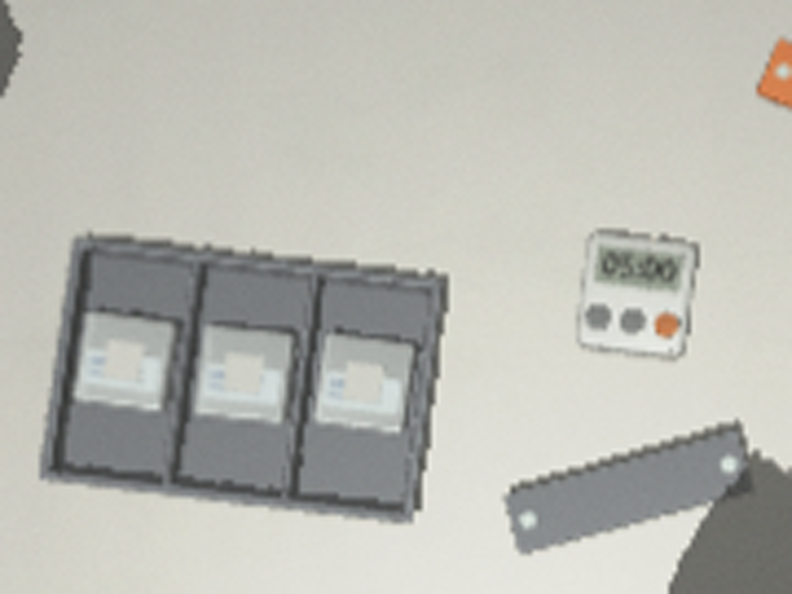

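One box lies flat in each bay, at (125,360), (245,373) and (365,382). The plate is square on the pile and the timer is unmoved. Handing in.

```bash
python3 -c "
from workcell import env
print(env.job_done())"
```

```text
the job is handed in; nothing more can be done
None
```

I packed the three square boxes flat in the caddy, one per bay and in the order asked, and laid the plate squarely on the pile. I left the oblong box and the timer alone, and handed the job in at about 35 s; no verdict came back.

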